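# Suspension bushes in size order on the pad rail

### The job

Set the four suspension bushes out on the rail in order of size: one standing upright in the middle of each rubber pad, the smallest next to the stop post and the largest farthest from it. One bush is still seated in the ejector nest: press its lever fully down so that the bush rises, then lift it out. Leave every bush standing free.

Things in the scene. Friction and masses are not known exactly. Their poses are not given: they have to be found in the camera images.
- bush_26_mid (a point): loose suspension bush, plain steel sleeve round dark rubber and an inner steel tube; 26 mm diameter, 30 mm tall, solid to the grasp. Point at its centre, half-way up; z along its axis, upright at the start, on the bench, at any of three places
- bush_34_mid (a point): loose suspension bush, plain steel sleeve round dark rubber and an inner steel tube; 34 mm diameter, 36 mm tall, solid to the grasp. Point at its centre, half-way up; z along its axis, upright at the start, on the bench, at any of three places
- bush_44_mid (a point): loose suspension bush, plain steel sleeve round dark rubber and an inner steel tube; 44 mm diameter, 40 mm tall, solid to the grasp. Point at its centre, half-way up; z along its axis, upright at the start. Starts seated in the round pocket (46 mm wide) of the grey ejector nest, its top face level with the block's top, which is 52 mm above the bench; the block is 90 by 90 mm. With the lever fully down it stands 24 mm proud of the block, still upright in the pocket
- bush_54_mid (a point): loose suspension bush, plain steel sleeve round dark rubber and an inner steel tube; 54 mm diameter, 46 mm tall, solid to the grasp. Point at its centre, half-way up; z along its axis, upright at the start, on the bench, at any of three places
- pad_a: one of four like round rubber pads on the aluminium rail, 58 mm diameter, 2 mm thick, in a straight row 80 mm apart; letters say nothing of their order. Origin at the centre of its underside; its upper face is 12 mm above the bench. The rail is 62 mm wide, 420 mm long, 10 mm thick, fixed
- pad_b: one of four like round rubber pads on the aluminium rail, 58 mm diameter, 2 mm thick, in a straight row 80 mm apart; letters say nothing of their order. Origin at the centre of its underside; its upper face is 12 mm above the bench. The rail is 62 mm wide, 420 mm long, 10 mm thick, fixed
- pad_c: one of four like round rubber pads on the aluminium rail, 58 mm diameter, 2 mm thick, in a straight row 80 mm apart; letters say nothing of their order. Origin at the centre of its underside; its upper face is 12 mm above the bench. The rail is 62 mm wide, 420 mm long, 10 mm thick, fixed
- pad_d: one of four like round rubber pads on the aluminium rail, 58 mm diameter, 2 mm thick, in a straight row 80 mm apart; letters say nothing of their order. Origin at the centre of its underside; its upper face is 12 mm above the bench. The rail is 62 mm wide, 420 mm long, 10 mm thick, fixed
- post: fixed round dark steel stop post, 22 mm diameter (32 mm foot), standing 36 mm above the rail on the line of the pads, at either end of the rail, 70 mm from the nearest pad's centre; marks the small end. Origin at the centre of its foot, on the rail's top
- lever_pad (a point): middle of the upper face of the black press pad (36 by 34 mm) at the free end of the nest's ejector lever, 136 mm from the pocket's axis, measured level. At rest the lever slopes up and the pad is about 82 mm above the bench; pressed straight down (about 6 to 8 N, up to 10 N) the pad falls 45 mm to its stop, about 38 mm above the bench, moving only 3 mm sideways, and the pin under the bush rises with it. The lever is stiff and stays where it is left

How it is judged (in metres and radians):
On the way:
1. the lever is pressed down (pad lower than 45 mm above the bench) and the seated bush has risen at least 18 mm (height (world z) of lever_pad below 0.045 m and height (world z) of bush_44_mid above 0.05 m), for 0.2 s.
At the end, for the whole second after the job is handed in: each bush stands upright (within 0.15 rad), resting on a pad within 12 mm of its centre, in order of diameter 26, 34, 44, 54 mm counted from the pad next to the stop post; all released and at rest ((horizontal distance between bush_26_mid and pad_a below 0.012 m or horizontal distance between bush_26_mid and pad_b below 0.012 m or horizontal distance between bush_26_mid and pad_c below 0.012 m or horizontal distance between bush_26_mid and pad_d below 0.012 m) and horizontal distance between bush_26_mid and post between 0.04 and 0.1 m and height (world z) of bush_26_mid between 0.023 and 0.031 m and angle between each of bush_26_mid, bush_34_mid, bush_44_mid, bush_54_mid's own z axis and vertical below 0.15 rad and linear speed of each of bush_26, bush_34, bush_44, bush_54 below 0.02 m/s and (horizontal distance between bush_34_mid and pad_a below 0.012 m or horizontal distance between bush_34_mid and pad_b below 0.012 m or horizontal distance between bush_34_mid and pad_c below 0.012 m or horizontal distance between bush_34_mid and pad_d below 0.012 m) and horizontal distance between bush_34_mid and post between 0.12 and 0.18 m and height (world z) of bush_34_mid between 0.026 and 0.034 m and (horizontal distance between bush_44_mid and pad_a below 0.012 m or horizontal distance between bush_44_mid and pad_b below 0.012 m or horizontal distance between bush_44_mid and pad_c below 0.012 m or horizontal distance between bush_44_mid and pad_d below 0.012 m) and horizontal distance between bush_44_mid and post between 0.2 and 0.26 m and height (world z) of bush_44_mid between 0.028 and 0.036 m and (horizontal distance between bush_54_mid and pad_a below 0.012 m or horizontal distance between bush_54_mid and pad_b below 0.012 m or horizontal distance between bush_54_mid and pad_c below 0.012 m or horizontal distance between bush_54_mid and pad_d below 0.012 m) and horizontal distance between bush_54_mid and post between 0.28 and 0.34 m and height (world z) of bush_54_mid between 0.031 and 0.039 m); the robot touches nothing.
It also fails if it takes over 112 s, if anything falls off the work surface, if the arm or the gripper's body presses on something with over 40 N, if the wrist force passes 120 N, or if a joint passes its speed limit or range.

### The arm

A 6-joint arm with a two-finger parallel gripper is mounted at the origin on the work surface. World frame = base frame: x ahead of the robot, y to its left, z up, the work surface at z = 0. Lengths are in mm, angles in rad, forces in N, time in s.
With the tool pointing down it reaches from about 250 to 725 mm from the base axis. Payload 4 kg.
Tool frame: the origin (TCP) lies midway between the tips of the shut fingers; the grasp point (between the pads) lies 19 mm behind it; z points along the fingers, y is the line along which they close (so a half turn about z gives the same grasp; the last joint's range is limited). The gripper opens to 85 mm and grips with 20 to 120 N. Pads are 22 mm wide; open, the fingers measure 114 mm over their backs; the gripper's body (76 mm by 85 mm) begins 54 mm behind the grasp point. The pads swing forward as they close: fully open they stand 13 mm farther back than shut.
Start: joints at [1.32, 0.241, 0.005, 1.335, 0, 1.571], TCP at [124.088, 484.357, 231.306] pointing down, gripper open.
Joint ranges: [-2.72, 2.72], [-1.05, 1.87], [-1.09, 1.28], [-1.99, 2.15], [-1.42, 1.44], [-3.14, 3.14]. Speed limits (rad/s): [2.79, 2.79, 3.14, 3.14, 3.14, 3.14].

### API

Orientations are given as [roll, pitch, yaw] about the fixed x, y, z axes, in that order (R = Rz(yaw) Ry(pitch) Rx(roll)).
In Python, from rig import env gives the robot as it stands.
- The arm moves only by the tool servo_tool, never from a script. Its argument "targets" is text: rows parted by semicolons, each of 4 numbers parted by spaces: the shift along the tool's x, y, z in m, then the turn about the tool's z in rad. In form: tx ty tz yaw; .... A call has 1 to 8 rows; each row is the pose to reach, as a shift and turn from the pose commanded when the call began, along the tool's axes at that moment; what a row does not reach only later rows make up. A row lasts 1/12 s, in which the tool goes at most 41.7 mm and 7.16 degrees, less where a joint would pass 70% of its speed; a pose out of reach is approached as far as the arm can. A call with a gripper value outside its range is refused whole. "fingers" is the opening, from -1 (shut) to 1 (fully open), set as the call begins (left out, the last holds). The fingers move at their own pace and stop on an object; "squeeze" is the grip in N (left out, the last holds). Time passes only in rows, so rows that repeat a pose let the fingers close. It gives the time, the measured TCP pose, the force, the opening and the grip force at its end, in the units of the state.
- env.get_obs(): the state, without advancing time (a new reading comes with each control period).
- env.grab_frame(name): name is "scene" or "top" or "wrist"; returns (picture, depth): 480x640x3 uint8, red, green, blue; 480x640 float32, mm along the optical axis (not along the pixel's ray), 0 where there is no reading.
- env.camera_model(name): a dict with "K" (3x3 intrinsics, pixels), "camera_from_world" (4x4, takes a point from world to camera coordinates); the wrist camera has in their place "T_tool_cam" (4x4, takes a point from camera to tool coordinates, whose origin is the TCP and whose axes are the flange's). Camera axes: x right, y down, z forward; pixel columns grow to the right and rows downward; lengths in mm; the calibration is good to about 2 mm. A picture is of the moment at which its call begins: read the wrist's pose just before it. camera_model takes no time and is no camera call.
- env.finish_job(): hands the job in; it is judged then, once.
Trained networks look in the newest picture that a camera, given by its name, has taken for a name from the list of things; names that differ only in an ending like _2 or _b are one class to them, and where a whole thing is asked for, a point or a joint stands for the part that bears it (a point fixed in the world has none). Each returns a list of dicts, best first, with "confidence" (0 to 1); they miss things now and then, are a little off and sometimes report something else, mostly with a low value. They report only what shows in the picture. A call takes as long as a camera call.
- env.look_for(label, camera): "point" ([x, y, z] in mm, in world coordinates, good to about 4 mm: the middle of the surface that is visible of it).
- env.regions_of(label, camera): "pixels" (480x640 bool, what is visible of it).
The state is a dict: "clock": time; "joint_positions": joint angles; "joint_vel": joint speeds; "effort": joint torques, N m; "ee_pos": TCP position; "orientation": TCP orientation; "wrist_force": force on the tool from outside, world axes, zero at the start; "ft_torque": the same for the moment, N m; "grip_width": finger opening in mm; "grasp_force": force on a finger pad.
Only numpy, scipy, OpenCV 4.12 (cv2) and the standard library are available. Lean on these libraries where they do the work, as an engineer would, in place of code of your own. Each camera call takes 0.05 s, during which the arm holds its last target. There are 200 camera calls.

## Working session

There is one attempt and no reset: what is moved stays moved. The work goes in short steps, Python scripts to look and compute and a tool call to move; the robot and the scene stay as the last step left them, time stands still between calls to the robot, and variables do not carry over. Pictures are saved under pics/ and viewed, at most 14 in all, crops included, and the job is handed in when it is done.

Besides the shell and the picture viewer there is one more tool, called by a JSON object that holds its "method" and its "body". servo_tool: Moves the arm, as the interface text tells. Its arguments: {"type":"object","properties":{"targets":{"type":"string"},"fingers":{"type":"number"},"squeeze":{"type":"number"}},"required":["targets"]}

```bash
mkdir -p pics; ls; cat > h.py <<'E'
import numpy as np, cv2
from rig import env
def save(n,f): cv2.imwrite(f'pics/{f}.png',cv2.cvtColor(n,cv2.COLOR_RGB2BGR))
def cloud(cam):
    o=env.get_obs(); im,d=env.grab_frame(cam); m=env.camera_model(cam); K=np.array(m['K'])
    v,u=np.mgrid[:480,:640]; P=np.stack([(u-K[0,2])/K[0,0]*d,(v-K[1,2])/K[1,1]*d,d],-1)
    if cam!='wrist': T=np.linalg.inv(np.array(m['camera_from_world']))
    else:
        from scipy.spatial.transform import Rotation as R
        W=np.eye(4); W[:3,:3]=R.from_euler('xyz',o['orientation']).as_matrix(); W[:3,3]=o['ee_pos']; T=W@np.array(m['T_tool_cam'])
    X=P@T[:3,:3].T+T[:3,3]; X[d<=0]=np.nan
    return im,X
E
python3 - <<'E'
from h import *
print({k:np.round(v,3) for k,v in env.get_obs().items()})
im,X=cloud('top'); save(im,'top0'); np.save('X.npy',X)
for l in ['bush_26_mid','bush_34_mid','bush_44_mid','bush_54_mid','pad_a','post','lever_pad']:
    print(l,[(np.round(r['point']).tolist(),round(r['confidence'],2)) for r in env.look_for(l,'top')])
    r=env.regions_of(l,'top')
    for q in r[:4]:
        p=q['pixels']; vv,uu=np.where(p); pts=X[p]; pts=pts[~np.isnan(pts[:,0])]
        print('   ',round(q['confidence'],2),len(uu),uu.mean().round(),vv.mean().round(),np.round(np.median(pts,0)), np.round(np.percentile(pts,3,0)),np.round(np.percentile(pts,97,0)))
print(env.get_obs()['clock'])
E
```

```text
pics
{'clock': np.float64(0.0), 'joint_positions': array([ 1.32 ,  0.241,  0.004,  1.335, -0.   ,  1.571]), 'joint_vel': array([-0.001, -0.   ,  0.001,  0.001, -0.002,  0.   ]), 'effort': array([ 0.0000e+00, -3.7232e+01,  2.5241e+01,  1.7000e-02, -0.0000e+00,
       -0.0000e+00]), 'ee_pos': array([123.932, 483.753, 230.407]), 'orientation': array([-3.14 ,  0.   ,  2.891]), 'wrist_force': array([-0.025, -1.007,  0.269]), 'ft_torque': array([-0.02 ,  0.027, -0.05 ]), 'grasp_force': np.float64(0.0), 'grip_width': np.float64(85.041)}
bush_26_mid [([425.0, -228.0, 33.0], 0.77)]
    0.66 183 456.0 300.0 [ 424. -229.   30.] [ 413. -242.    7.] [ 435. -220.   33.]
bush_34_mid [([454.0, 16.0, 39.0], 0.76)]
    0.73 243 325.0 283.0 [451.  17.  36.] [436.   4.  31.] [466.  28.  39.]
bush_44_mid [([455.0, 179.0, 52.0], 0.67)]
    0.59 425 237.0 279.0 [454. 180.  52.] [436. 161.  49.] [472. 199.  56.]
bush_54_mid [([424.0, -110.0, 47.0], 0.7)]
    0.95 727 394.0 299.0 [ 423. -110.   46.] [ 400. -135.   18.] [446. -87.  49.]
pad_a [([601.0, -74.0, 9.0], 0.94), ([604.0, 5.0, 13.0], 0.9), ([614.0, 168.0, 12.0], 0.81), ([610.0, 84.0, 15.0], 0.66)]
    0.85 641 331.0 206.0 [607.   6.  12.] [582. -17.   9.] [631.  31.  15.]
    0.84 669 251.0 200.0 [615. 165.  12.] [590. 140.   8.] [640. 191.  15.]
    0.83 620 292.0 203.0 [611.  85.  12.] [586.  60.   9.] [635. 110.  15.]
    0.74 674 371.0 209.0 [602. -74.  12.] [576. -99.   9.] [629. -49.  16.]
post [([593.0, -145.0, 34.0], 0.52)]
    0.5 250 407.0 211.0 [ 594. -141.   26.] [ 583. -158.   10.] [ 611. -129.   48.]
lever_pad [([445.0, 303.0, 76.0], 0.69)]
    0.76 675 168.0 279.0 [449. 305.  79.] [432. 246.  62.] [463. 331.  87.]
    0.27 423 237.0 279.0 [454. 180.  52.] [436. 162.  49.] [474. 198.  56.]
0.75
```

View pics/top0.png

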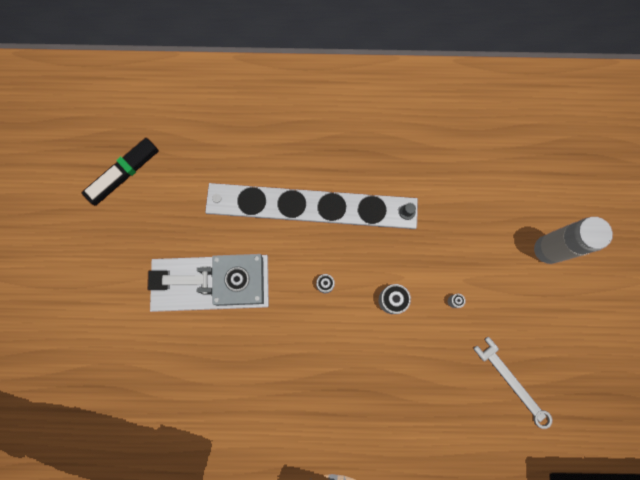

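The top view shows the rail with its pads at (251,200), (292,203), (331,206) and (371,209), and the post at (407,211). The nest is at (237,279) with the lever pad at (157,280). The loose bushes are the 34 at (325,283), the 54 at (395,299) and the 26 at (458,300). Next I'll press the lever with the fingers shut.

{"method": "servo_tool", "body": {"targets": "-0.357 -0.082 0.1 1.374; -0.357 -0.082 0.1 1.374; -0.357 -0.082 0.1 1.374; -0.357 -0.082 0.1 1.374; -0.357 -0.082 0.1 1.374; -0.357 -0.082 0.1 1.374; -0.357 -0.082 0.1 1.374; -0.357 -0.082 0.1 1.374", "fingers": -1}}

```text
clock: 1.42
ee_pos: [411.5, 335.7, 143.2]
orientation: [3.141, -0.0, 1.885]
wrist_force: [-0.2, 0.5, 0.3]
grip_width: 0.2
grasp_force: 0.0
```

{"method": "servo_tool", "body": {"targets": "-0.03 0.03 0 0.368; -0.03 0.03 0 0.368; -0.03 0.03 0 0.368; -0.03 0.03 0 0.368; -0.03 0.03 0 0.368"}}

```text
clock: 1.83
ee_pos: [447.8, 317.6, 143.4]
orientation: [-3.141, 0.0, 1.525]
wrist_force: [0.1, -0.0, -0.3]
grip_width: 0.1
grasp_force: 0.0
```

```bash
python3 - <<'E'
from h import *
im,X=cloud('wrist'); save(im,'w1'); print(env.get_obs()['ee_pos'],env.get_obs()['orientation'])
for l in ['lever_pad','bush_44_mid']:
    print(l,[(np.round(r['point']).tolist(),round(r['confidence'],2)) for r in env.look_for(l,'wrist')])
E
```

```text
[447.52756496 317.88982433 143.50862822] [-3.14147823e+00  5.90837638e-05  1.52592011e+00]
lever_pad [([448.0, 320.0, 77.0], 0.92)]
bush_44_mid [([442.0, 177.0, 54.0], 0.64)]
```

View pics/w1.png

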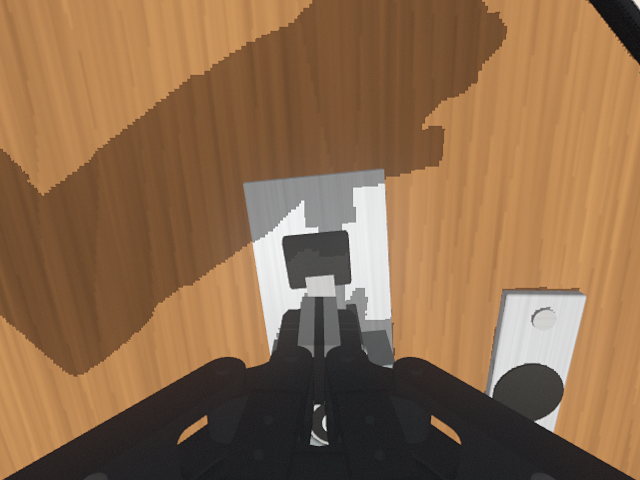

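The wrist view shows the lever pad at (318,258), just under the tips. It measures (448,320), so the fingers are over it. I'll press straight down.

{"method": "servo_tool", "body": {"targets": "0 0 0.03 0; 0 0 0.05 0; 0 0 0.06 0; 0 0 0.07 0; 0 0 0.08 0; 0 0 0.09 0; 0 0 0.098 0; 0 0 0.103 0"}}

```text
clock: 2.65
ee_pos: [447.6, 319.2, 41.7]
orientation: [3.141, -0.002, 1.525]
wrist_force: [-2.8, -1.3, 8.4]
grip_width: 0.1
grasp_force: 3.9
```

{"method": "servo_tool", "body": {"targets": "0 0 0.001 0; 0 0 0.002 0; 0 0 0.002 0; 0 0 0.002 0"}}

```text
clock: 2.98
ee_pos: [447.6, 318.8, 40.0]
orientation: [3.141, -0.001, 1.525]
wrist_force: [-2.0, 0.1, 5.8]
grip_width: -0.3
grasp_force: 2.6
```

{"method": "servo_tool", "body": {"targets": "0 0 0.001 0; 0 0 0.002 0; 0 0 0.003 0; 0 0 0.003 0; 0 0 0.003 0"}}

```text
clock: 3.4
ee_pos: [447.8, 318.8, 39.4]
orientation: [3.14, -0.002, 1.525]
wrist_force: [-7.2, -2.9, 20.8]
grip_width: 0.2
grasp_force: 9.3
```

The lever is on its stop. I'll lift off, open the fingers and move above the nest.

{"method": "servo_tool", "body": {"targets": "0 0 -0.04 0; 0 0 -0.08 0; 0 0 -0.12 0; -0.04 0 -0.12 0; -0.08 0.006 -0.12 0; -0.12 0.006 -0.12 0; -0.138 0.006 -0.12 0; -0.138 0.006 -0.12 0", "fingers": 1}}

```text
clock: 4.07
ee_pos: [446.5, 176.5, 156.3]
orientation: [3.141, 0.001, 1.52]
wrist_force: [-0.1, 0.6, 0.1]
grip_width: 85.4
grasp_force: 0.0
```

```bash
python3 - <<'E'
from h import *
im,X=cloud('wrist'); save(im,'w2'); o=env.get_obs();print(o['clock'],o['ee_pos'],o['orientation'])
for c in ['top','wrist']:
  if c=='top': im,X=cloud('top')
  for l in ['lever_pad','bush_44_mid']:
    print(c,l,[(np.round(r['point']).tolist(),round(r['confidence'],2)) for r in env.look_for(l,c)])
  for q in env.regions_of('bush_44_mid',c)[:2]:
    pts=X[q['pixels']]; pts=pts[pts[:,2]>68]; print(q['confidence'],len(pts), pts.min(0) if len(pts) else 0, pts.max(0) if len(pts) else 0, np.median(pts,0))
E
```

```text
4.1167 [447.15181027 178.38416557 156.39059994] [ 3.14054282e+00 -4.32568791e-04  1.52068439e+00]
top lever_pad []
top bush_44_mid [([449.0, 169.0, 78.0], 0.55), ([422.0, -108.0, 50.0], 0.29)]
0.51 228 [433.56299111 159.01196829  68.32521156] [473.13235882 189.34114601  81.07035056] [449.63231982 171.67267588  76.07716177]
wrist lever_pad [([450.0, 285.0, 44.0], 0.77)]
wrist bush_44_mid [([456.0, 187.0, 78.0], 0.94), ([452.0, 28.0, 34.0], 0.63)]
0.57 0 0 0 [nan nan nan]
  return _methods._mean(a, axis=axis, dtype=dtype,
  ret = um.true_divide(
```

View pics/w2.png

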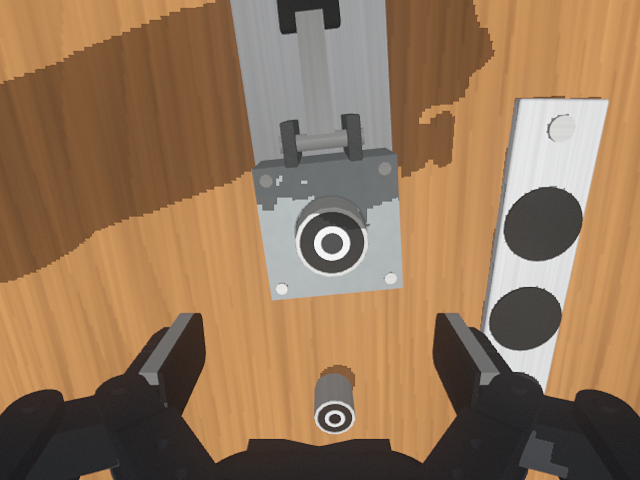

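The bush has risen, with its top ring at (332,243). I'll measure it from the top-face points.

```bash
cat >> h.py <<'E'
def face(X,lo,hi,box):
    """circle (centre, radius) of the surface points lo<z<hi in box x0,x1,y0,y1"""
    m=(X[...,2]>lo)&(X[...,2]<hi)&(X[...,0]>box[0])&(X[...,0]<box[1])&(X[...,1]>box[2])&(X[...,1]<box[3])
    p=X[m].astype(np.float32); c,r=cv2.minEnclosingCircle(p[:,:2].copy()); return len(p),np.round(c,1),round(r,1),np.round(np.median(p,0),1),np.round(np.percentile(p,[1,99],axis=0)[:,:2].mean(0),1)
E
python3 - <<'E'
from h import *
im,X=cloud('wrist'); print(env.get_obs()['ee_pos'])
print(face(X,72,82,(415,490,140,220)))
print('34',face(X,33,40,(420,485,-20,60)))
for y,x in ((165,615),(85,611)): print('pad',face(X,5,18,(x-40,x+40,y-40,y+40)))
q=env.regions_of('bush_44_mid','wrist')[0]['pixels']; p=X[q]; p=p[p[:,2]>72]; print(np.nanmin(p,0),np.nanmax(p,0))
for q in env.regions_of('pad_a','wrist'): p=X[q['pixels']]; print('pad',np.nanpercentile(p,[2,98],axis=0).mean(0).round(1),np.nanpercentile(p,[2,98],axis=0).round())
E
```

```text
[447.05764293 180.53700831 155.35170419]
(4018, array([455.4, 180.5]), 22.1, array([455.3, 181.8,  76.5], dtype=float32), array([455.3, 181. ]))
34 (1151, array([451.6,  16.8]), 17.5, array([452.1,  18.9,  36.5], dtype=float32), array([452.2,  17.2]))
pad (8482, array([615.4, 164.8]), 51.4, array([613.4, 168. ,  11.4], dtype=float32), array([614.8, 165.1]))
pad (6062, array([612.3,  86.3]), 49.0, array([611.7,  92.1,  11.6], dtype=float32), array([611. ,  85.5]))Traceback (most recent call last):
  File "<stdin>", line 6, in <module>
IndexError: list index out of range
```

{"method": "servo_tool", "body": {"targets": "0 0.008 0.02 0; 0 0.008 0.06 0; 0 0.008 0.09 0; 0 0.008 0.102 0; 0 0.008 0.102 0"}}

```text
clock: 4.98
ee_pos: [452.0, 178.4, 49.9]
orientation: [-3.134, 0.003, 1.523]
wrist_force: [-0.4, 0.2, -0.3]
grip_width: 85.5
grasp_force: 0.0
```

{"method": "servo_tool", "body": {"targets": "0 0 0 0; 0 0 0 0; 0 0 0 0; 0 0 0 0; 0 0 0 0; 0 0 0 0", "fingers": -1, "squeeze": 45}}

```text
clock: 5.48
ee_pos: [455.5, 179.9, 55.0]
orientation: [3.14, -0.002, 1.523]
wrist_force: [-2.9, 0.7, 6.2]
grip_width: 42.7
grasp_force: 46.4
```

{"method": "servo_tool", "body": {"targets": "0 0 -0.01 0; 0 0 -0.02 0; 0 0 -0.03 0; 0 0 -0.045 0; 0 0 -0.06 0; 0 0 -0.06 0; 0 0 -0.06 0"}}

```text
clock: 6.07
ee_pos: [456.2, 179.6, 114.8]
orientation: [3.138, -0.001, 1.523]
wrist_force: [0.1, -0.4, -3.0]
grip_width: 42.7
grasp_force: 46.3
```

{"method": "servo_tool", "body": {"targets": "-0.087 0.16 0 0; -0.087 0.16 0 0; -0.087 0.16 0 0; -0.087 0.16 0 0; -0.087 0.16 0 0; -0.087 0.16 0 0; -0.087 0.16 0 0; -0.087 0.16 0 0"}}

```text
clock: 6.73
ee_pos: [609.2, 84.7, 112.0]
orientation: [-3.138, 0.0, 1.523]
wrist_force: [-0.6, 0.3, -2.9]
grip_width: 42.5
grasp_force: 46.9
```

```bash
python3 - <<'E'
from h import *
im,X=cloud('wrist'); save(im,'w3'); o=env.get_obs();print(o['ee_pos'],o['orientation'],o['wrist_force'])
print(face(X,60,120,(570,650,40,130)))
E
```

```text
[609.11045183  85.12361807 112.45753207] [-3.13870672e+00  3.21676932e-04  1.52352097e+00] [-0.06534824  0.86956553 -2.11753244]
(2293, array([610.6,  95.6]), 27.7, array([611.3, 104.4, 109.2], dtype=float32), array([610.9,  98.9]))
```

View pics/w3.png

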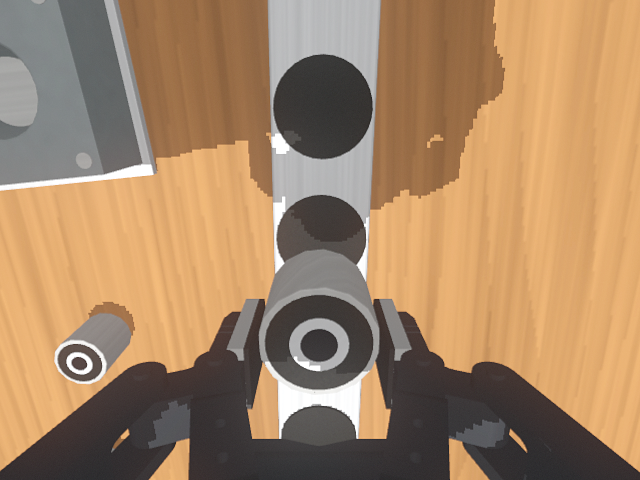

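The 44 mm bush hangs upright, its top at (320,340), and the third pad at (322,235) lies below it. I'll lower it.

{"method": "servo_tool", "body": {"targets": "0 0.001 0.025 0; 0 0.001 0.05 0; 0 0.001 0.065 0; 0 0.001 0.075 0; 0 0.001 0.079 0; 0 0.001 0.079 0; 0 0.001 0.079 0"}}

```text
clock: 7.37
ee_pos: [612.1, 85.1, 35.4]
orientation: [3.14, -0.0, 1.523]
wrist_force: [0.3, 0.0, -2.4]
grip_width: 42.7
grasp_force: 46.9
```

{"method": "servo_tool", "body": {"targets": "0 0 0.001 0; 0 0 0.001 0; 0 0 0.001 0"}}

```text
clock: 7.62
ee_pos: [612.4, 84.8, 34.5]
orientation: [3.14, -0.0, 1.523]
wrist_force: [0.4, -0.3, -3.3]
grip_width: 42.4
grasp_force: 46.9
```

{"method": "servo_tool", "body": {"targets": "0 0 0.001 0; 0 0 0.001 0; 0 0 0.002 0; 0 0 0.002 0; 0 0 0.002 0"}}

```text
clock: 8.03
ee_pos: [611.9, 84.6, 31.6]
orientation: [3.141, 0.0, 1.523]
wrist_force: [0.2, -0.2, -1.3]
grip_width: 42.1
grasp_force: 47.1
```

{"method": "servo_tool", "body": {"targets": "0 0 0.001 0; 0 0 0.001 0; 0 0 0.001 0; 0 0 0.001 0"}}

```text
clock: 8.37
ee_pos: [611.9, 84.6, 31.5]
orientation: [3.141, 0.0, 1.523]
wrist_force: [-1.8, -0.5, 5.2]
grip_width: 42.6
grasp_force: 47.6
```

Contact felt. Releasing.

{"method": "servo_tool", "body": {"targets": "0 0 0 0; 0 0 0 0; 0 0 0 0; 0 0 0 0; 0 0 -0.02 0; 0 0 -0.05 0; 0 0 -0.09 0; 0 0 -0.1 0", "fingers": 1}}

```text
clock: 9.03
ee_pos: [615.1, 85.2, 136.8]
orientation: [3.132, -0.002, 1.523]
wrist_force: [1.6, 0.7, 0.7]
grip_width: 85.4
grasp_force: 0.0
```

{"method": "servo_tool", "body": {"targets": "-0.205 -0.179 0 0; -0.205 -0.179 0 0; -0.205 -0.179 0 0; -0.205 -0.179 0 0; -0.205 -0.179 0 0; -0.205 -0.179 0 0; -0.205 -0.179 0 0; -0.205 -0.179 0 0"}}

```text
clock: 9.7
ee_pos: [419.6, -113.8, 130.5]
orientation: [-3.14, 0.001, 1.518]
wrist_force: [-0.9, -0.5, 0.3]
grip_width: 85.3
grasp_force: 0.0
```

{"method": "servo_tool", "body": {"targets": "0 0 0 0; 0 0 0 0; 0 0 0 0"}}

```text
clock: 9.95
ee_pos: [424.3, -111.0, 130.7]
orientation: [3.14, -0.0, 1.524]
wrist_force: [0.4, 0.3, 0.5]
grip_width: 85.7
grasp_force: 0.0
```

```bash
python3 - <<'E'
from h import *
im,X=cloud('wrist'); save(im,'w4'); o=env.get_obs();print(o['ee_pos'],o['orientation'],o['wrist_force'])
print(face(X,41,52,(375,470,-160,-60)))
im,X=cloud('top'); print(face(X,41,60,(570,650,45,125)))
E
```

```text
[ 424.21399934 -110.8692609   130.56641904] [ 3.14081457e+00 -5.68083359e-05  1.52447774e+00] [0.4681094  1.14557533 0.44472615]
(5791, array([ 424. , -113.8]), 27.1, array([ 424.2, -111.9,   46.6], dtype=float32), array([ 424.2, -113.1]))
(422, array([612.3,  85.7]), 22.2, array([611.3,  85.6,  52. ], dtype=float32), array([612.3,  85.5]))
```

View pics/w4.png

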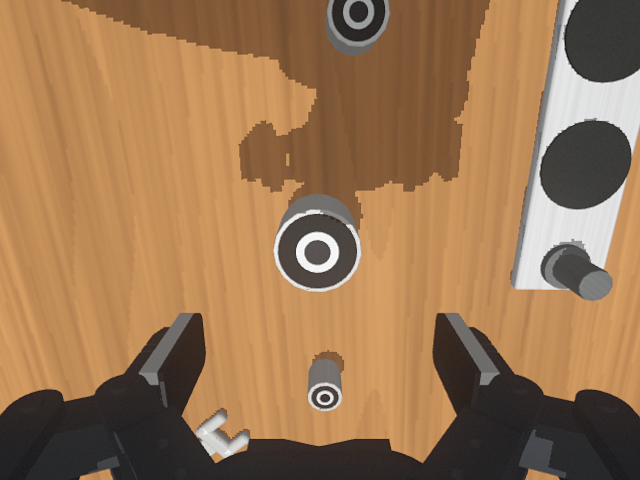

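The 44 stands at (612,86). The 54 is at (318,252) in the picture, which is world (424,-113.5). I'll grasp it.

{"method": "servo_tool", "body": {"targets": "-0.0025 0 0.03 0; -0.0025 0 0.07 0; -0.0025 0 0.1 0; -0.0025 0 0.112 0; -0.0025 0 0.112 0; -0.0025 0 0.112 0"}}

```text
clock: 10.55
ee_pos: [422.9, -113.3, 17.9]
orientation: [-3.14, -0.0, 1.524]
wrist_force: [0.6, -0.7, 0.9]
grip_width: 85.4
grasp_force: 0.0
```

{"method": "servo_tool", "body": {"targets": "0 0 0 0; 0 0 0 0; 0 0 0 0; 0 0 0 0; 0 0 0 0", "fingers": -1, "squeeze": 50}}

```text
clock: 10.97
ee_pos: [424.3, -114.2, 20.2]
orientation: [3.138, 0.001, 1.523]
wrist_force: [0.2, 0.7, 6.0]
grip_width: 52.6
grasp_force: 51.7
```

{"method": "servo_tool", "body": {"targets": "0 0 -0.03 0; 0 0 -0.07 0; 0 0 -0.1 0; 0 0 -0.1 0; 0 0 -0.1 0"}}

```text
clock: 11.38
ee_pos: [424.5, -114.4, 120.4]
orientation: [3.136, 0.001, 1.523]
wrist_force: [0.4, -0.9, -4.6]
grip_width: 52.4
grasp_force: 55.9
```

{"method": "servo_tool", "body": {"targets": "0.288 0.177 0 0; 0.288 0.177 0 0; 0.288 0.177 0 0; 0.288 0.177 0 0; 0.288 0.177 0 0; 0.288 0.177 0 0; 0.288 0.177 0 0; 0.288 0.177 0 0"}}

```text
clock: 12.05
ee_pos: [609.9, 162.6, 115.3]
orientation: [-3.137, 0.002, 1.523]
wrist_force: [1.1, -0.8, -4.3]
grip_width: 52.7
grasp_force: 55.5
```

{"method": "servo_tool", "body": {"targets": "0 0 0 0; 0 0 0 0; 0 0 0 0"}}

```text
clock: 12.3
ee_pos: [608.8, 160.9, 115.4]
orientation: [-3.136, 0.002, 1.524]
wrist_force: [-0.7, -0.6, -3.6]
grip_width: 52.4
grasp_force: 55.6
```

{"method": "servo_tool", "body": {"targets": "0.0045 0.006 0.01 0; 0.0045 0.006 0.04 0; 0.0045 0.006 0.06 0; 0.0045 0.006 0.075 0; 0.0045 0.006 0.08 0; 0.0045 0.006 0.08 0; 0.0045 0.006 0.08 0"}}

```text
clock: 12.88
ee_pos: [617.3, 164.7, 38.8]
orientation: [3.142, -0.0, 1.522]
wrist_force: [0.3, -0.5, -3.0]
grip_width: 52.2
grasp_force: 55.7
```

{"method": "servo_tool", "body": {"targets": "0 0 0.001 0; 0 0 0.002 0; 0 0 0.002 0; 0 0 0.002 0"}}

```text
clock: 13.22
ee_pos: [617.6, 165.6, 37.4]
orientation: [3.14, -0.0, 1.523]
wrist_force: [0.9, -1.1, -3.9]
grip_width: 52.5
grasp_force: 55.7
```

{"method": "servo_tool", "body": {"targets": "0 -0.002 0.001 0; 0 -0.002 0.002 0; 0 -0.002 0.003 0; 0 -0.002 0.004 0; 0 -0.002 0.004 0; 0 -0.002 0.004 0"}}

```text
clock: 13.72
ee_pos: [615.1, 165.6, 32.4]
orientation: [-3.141, 0.0, 1.523]
wrist_force: [0.6, 0.0, -4.7]
grip_width: 52.7
grasp_force: 55.8
```

{"method": "servo_tool", "body": {"targets": "0 0 0.001 0; 0 0 0.001 0; 0 0 0.001 0; 0 0 0.001 0"}}

```text
clock: 14.05
ee_pos: [615.2, 165.6, 32.3]
orientation: [3.141, -0.0, 1.523]
wrist_force: [-2.6, -1.2, 2.7]
grip_width: 52.4
grasp_force: 56.3
```

{"method": "servo_tool", "body": {"targets": "0 0 0 0; 0 0 0 0; 0 0 0 0; 0 0 0 0; 0 0 -0.02 0; 0 0 -0.06 0; 0 0 -0.1 0; 0 0 -0.1 0", "fingers": 1}}

```text
clock: 14.72
ee_pos: [620.4, 167.0, 141.0]
orientation: [3.126, -0.005, 1.523]
wrist_force: [1.1, -0.1, 0.7]
grip_width: 84.8
grasp_force: 0.0
```

{"method": "servo_tool", "body": {"targets": "-0.156 -0.156 0 0; -0.156 -0.156 0 0; -0.156 -0.156 0 0; -0.156 -0.156 0 0; -0.156 -0.156 0 0; -0.156 -0.156 0 0; -0.156 -0.156 0 0; -0.156 -0.156 0 0"}}

```text
clock: 15.38
ee_pos: [452.7, 17.1, 132.2]
orientation: [3.139, -0.001, 1.521]
wrist_force: [0.8, 0.4, 0.1]
grip_width: 85.7
grasp_force: 0.0
```

```bash
python3 - <<'E'
from h import *
im,X=cloud('top'); save(im,'top1')
for n,h,c in (('54',58,(615,165)),('44',52,(611,85))): print(n,face(X,h-6,h+7,(c[0]-40,c[0]+40,c[1]-40,c[1]+40)))
im,X=cloud('wrist'); o=env.get_obs();print(o['ee_pos'],o['orientation'],o['wrist_force'])
print(face(X,32,41,(420,485,-20,55)))
E
```

```text
54 (618, array([615.8, 166.6]), 27.2, array([614.8, 166.4,  58.3], dtype=float32), array([615.1, 166.4]))
44 (42, array([613. , 100.8]), 15.3, array([612.3, 103.2,  51.9], dtype=float32), array([612.8, 104. ]))
[453.76487275  17.86997715 132.02565216] [ 3.13897716e+00 -5.85773946e-04  1.52337106e+00] [ 0.9339692   0.32333597 -0.342763  ]
(2118, array([452.2,  16.7]), 17.1, array([452.2,  17.7,  36.5], dtype=float32), array([452.2,  17.1]))
```

View pics/top1.png

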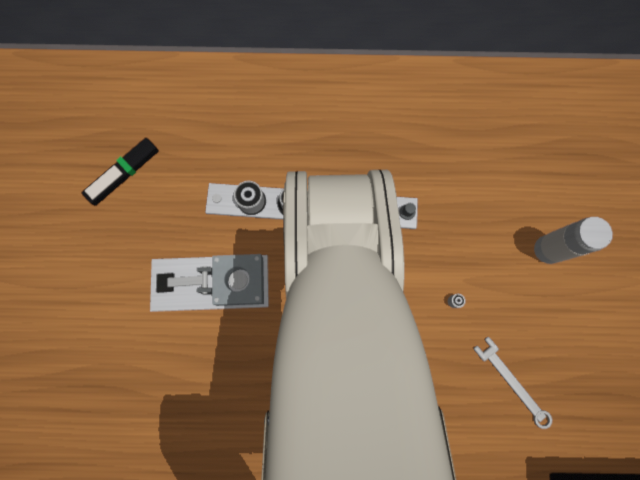

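The 54 stands on the far pad at (250,197), and the arm hides the 44. Next is the 34 at (452,17).

{"method": "servo_tool", "body": {"targets": "-0.001 -0.0015 0.03 0; -0.001 -0.0015 0.07 0; -0.001 -0.0015 0.1 0; -0.001 -0.0015 0.118 0; -0.001 -0.0015 0.118 0; -0.001 -0.0015 0.118 0"}}

```text
clock: 15.98
ee_pos: [450.6, 17.1, 12.6]
orientation: [-3.139, 0.0, 1.524]
wrist_force: [0.4, -0.4, 0.4]
grip_width: 85.3
grasp_force: 0.0
```

{"method": "servo_tool", "body": {"targets": "0 0 0 0; 0 0 0 0; 0 0 0 0; 0 0 0 0; 0 0 0 0; 0 0 0 0", "fingers": -1, "squeeze": 40}}

```text
clock: 16.48
ee_pos: [451.3, 16.4, 14.9]
orientation: [3.139, -0.0, 1.523]
wrist_force: [-0.9, 0.4, 4.5]
grip_width: 32.3
grasp_force: 39.3
```

{"method": "servo_tool", "body": {"targets": "0 0 -0.03 0; 0 0 -0.07 0; 0 0 -0.1 0; 0 0 -0.1 0; 0 0 -0.1 0"}}

```text
clock: 16.9
ee_pos: [452.1, 16.3, 115.7]
orientation: [3.136, -0.0, 1.523]
wrist_force: [-0.3, -0.3, -1.7]
grip_width: 32.4
grasp_force: 40.5
```

{"method": "servo_tool", "body": {"targets": "-0.003 0.155 0 0; -0.003 0.155 0 0; -0.003 0.155 0 0; -0.003 0.155 0 0; -0.003 0.155 0 0; -0.003 0.155 0 0; -0.003 0.155 0 0"}}

```text
clock: 17.48
ee_pos: [602.8, 5.8, 111.1]
orientation: [-3.136, 0.0, 1.523]
wrist_force: [-0.6, -0.2, -1.1]
grip_width: 32.8
grasp_force: 40.6
```

```bash
python3 - <<'E'
from h import *
im,X=cloud('wrist'); save(im,'w5'); o=env.get_obs();print(o['ee_pos'],o['orientation'],o['wrist_force'])
print('44',face(X,47,57,(570,650,55,125)))
im,X=cloud('top')
for q in env.regions_of('pad_a','top'): p=X[q['pixels']]; print('pad',np.nanpercentile(p,[2,98],axis=0).round(1).tolist())
E
```

```text
[602.69714782   5.88957437 111.81877143] [-3.13717329e+00  2.09005311e-04  1.52276433e+00] [-0.70776874 -1.3385616  -1.79559255]
44 (6612, array([612.9,  84.9]), 22.0, array([613. ,  85.6,  52.5], dtype=float32), array([612.9,  85. ]))
pad [[591.1, 100.2, 10.2], [608.7, 111.9, 14.3]]
pad [[411.9, -250.3, 0.4], [436.3, -221.1, 33.8]]
```

View pics/w5.png

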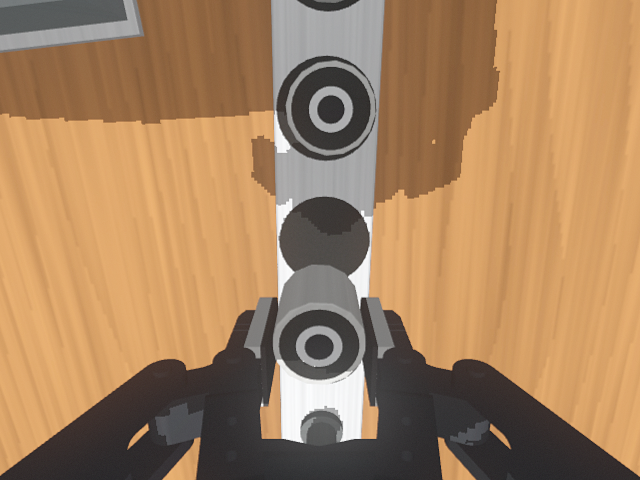

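The 34 is held at (318,345). Below it, pad 2 at (323,238) is free, the 44 sits centred on pad 3 at (328,107), and the post is at (320,428). I'll lower.

{"method": "servo_tool", "body": {"targets": "0 0.003 0.03 0; 0 0.003 0.06 0; 0 0.003 0.075 0; 0 0.003 0.081 0; 0 0.003 0.081 0; 0 0.003 0.081 0"}}

```text
clock: 18.13
ee_pos: [608.1, 5.8, 33.5]
orientation: [3.141, -0.0, 1.523]
wrist_force: [-0.9, 0.2, -0.4]
grip_width: 32.2
grasp_force: 40.6
```

{"method": "servo_tool", "body": {"targets": "0 0 0.001 0; 0 0 0.002 0; 0 0 0.002 0; 0 0 0.002 0"}}

```text
clock: 18.47
ee_pos: [608.5, 5.8, 31.4]
orientation: [3.14, -0.0, 1.523]
wrist_force: [0.3, 0.7, -1.7]
grip_width: 32.5
grasp_force: 40.6
```

{"method": "servo_tool", "body": {"targets": "0 -0.001 0.001 0; 0 -0.001 0.002 0; 0 -0.001 0.003 0; 0 -0.001 0.0035 0; 0 -0.001 0.0035 0; 0 -0.001 0.0035 0"}}

```text
clock: 18.97
ee_pos: [606.9, 5.8, 27.0]
orientation: [-3.141, 0.0, 1.523]
wrist_force: [-0.9, 0.9, -1.0]
grip_width: 32.7
grasp_force: 40.8
```

{"method": "servo_tool", "body": {"targets": "0 0 0.001 0; 0 0 0.001 0; 0 0 0.001 0; 0 0 0.001 0"}}

```text
clock: 19.3
ee_pos: [606.9, 5.8, 26.9]
orientation: [3.141, 0.0, 1.523]
wrist_force: [-2.4, 0.4, 4.7]
grip_width: 32.2
grasp_force: 41.3
```

{"method": "servo_tool", "body": {"targets": "0 0 0 0; 0 0 0 0; 0 0 0 0; 0 0 0 0; 0 0 -0.02 0; 0 0 -0.06 0; 0 0 -0.1 0; 0 0 -0.1 0", "fingers": 1}}

```text
clock: 19.97
ee_pos: [612.4, 5.8, 134.8]
orientation: [3.127, -0.001, 1.523]
wrist_force: [1.2, 0.5, 1.8]
grip_width: 85.5
grasp_force: 0.0
```

{"method": "servo_tool", "body": {"targets": "-0.244 -0.171 0 0; -0.244 -0.171 0 0; -0.244 -0.171 0 0; -0.244 -0.171 0 0; -0.244 -0.171 0 0; -0.244 -0.171 0 0; -0.244 -0.171 0 0; -0.244 -0.171 0 0"}}

```text
clock: 20.63
ee_pos: [420.6, -233.7, 126.0]
orientation: [-3.14, 0.002, 1.516]
wrist_force: [0.2, 0.9, -0.3]
grip_width: 85.4
grasp_force: 0.0
```

{"method": "servo_tool", "body": {"targets": "0 0 0 0; 0 0 0 0; 0 0 0 0"}}

```text
clock: 20.88
ee_pos: [425.4, -229.0, 126.0]
orientation: [3.141, -0.0, 1.524]
wrist_force: [-0.5, -0.0, -0.6]
grip_width: 85.3
grasp_force: 0.0
```

```bash
python3 - <<'E'
from h import *
im,X=cloud('wrist'); o=env.get_obs();print(o['ee_pos'],o['orientation'],o['wrist_force'])
print(face(X,26,35,(395,455,-265,-200)))
im,X=cloud('top'); save(im,'top2')
for n,h,c in (('54',58,(615,165)),('44',52,(611,85)),('34',48,(607,6))): print(n,face(X,h-6,h+7,(c[0]-40,c[0]+40,c[1]-40,c[1]+40)))
for q in env.regions_of('pad_a','top'): p=X[q['pixels']]; print('pad',np.nanpercentile(p,[2,98],axis=0).round(1).tolist())
E
```

```text
[ 425.52484707 -228.75914856  125.98229719] [ 3.14106480e+00 -1.91684094e-04  1.52483241e+00] [-0.055166    0.47221653  0.07685096]
(1231, array([ 424. , -233.3]), 13.0, array([ 424. , -232.5,   30.5], dtype=float32), array([ 424., -233.]))
54 (615, array([616.3, 166.4]), 27.6, array([615.1, 166.5,  58.3], dtype=float32), array([615.3, 166.5]))
44 (405, array([612.7,  85.5]), 22.0, array([612. ,  85.9,  52.2], dtype=float32), array([612.8,  85.5]))
34 (241, array([607.5,   7.4]), 17.0, array([606.8,   7.6,  48.4], dtype=float32), array([606.8,   6.9]))
pad [[577.9, -21.2, 8.2], [622.5, 32.6, 18.4]]
pad [[583.7, 58.3, 8.6], [622.2, 111.9, 15.8]]
```

View pics/top2.png

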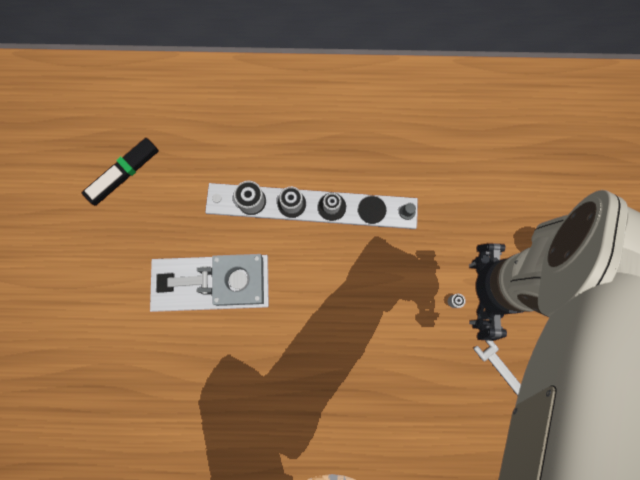

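The three placed bushes stand centred at (250,197), (291,200) and (332,205). Next is the 26 at (424,-232.5).

{"method": "servo_tool", "body": {"targets": "-0.0035 -0.001 0.03 0; -0.0035 -0.001 0.07 0; -0.0035 -0.001 0.1 0; -0.0035 -0.001 0.117 0; -0.0035 -0.001 0.117 0; -0.0035 -0.001 0.117 0"}}

```text
clock: 21.53
ee_pos: [423.1, -232.0, 8.3]
orientation: [-3.139, -0.001, 1.525]
wrist_force: [0.7, -0.2, 0.3]
grip_width: 85.4
grasp_force: 0.0
```

{"method": "servo_tool", "body": {"targets": "0 0 0 0; 0 0 0 0; 0 0 0 0; 0 0 0 0; 0 0 0 0; 0 0 0 0", "fingers": -1, "squeeze": 35}}

```text
clock: 22.03
ee_pos: [424.0, -233.6, 10.1]
orientation: [3.14, 0.001, 1.523]
wrist_force: [-0.5, -0.4, 5.4]
grip_width: 24.4
grasp_force: 34.2
```

{"method": "servo_tool", "body": {"targets": "0 0 -0.03 0; 0 0 -0.07 0; 0 0 -0.1 0; 0 0 -0.1 0; 0 0 -0.1 0"}}

```text
clock: 22.45
ee_pos: [424.8, -234.1, 111.1]
orientation: [3.137, 0.002, 1.523]
wrist_force: [-0.2, 0.9, -1.4]
grip_width: 24.8
grasp_force: 34.6
```

{"method": "servo_tool", "body": {"targets": "0.168 0.17 0 0; 0.168 0.17 0 0; 0.168 0.17 0 0; 0.168 0.17 0 0; 0.168 0.17 0 0; 0.168 0.17 0 0; 0.168 0.17 0 0; 0.168 0.17 0 0"}}

```text
clock: 23.12
ee_pos: [600.7, -71.9, 106.3]
orientation: [-3.137, -0.0, 1.526]
wrist_force: [-0.2, -0.3, -0.6]
grip_width: 24.7
grasp_force: 34.7
```

{"method": "servo_tool", "body": {"targets": "0 0 0 0; 0 0 0 0"}}

```text
clock: 23.28
ee_pos: [599.4, -74.3, 107.8]
orientation: [-3.139, 0.0, 1.522]
wrist_force: [-0.8, 0.2, -1.3]
grip_width: 24.6
grasp_force: 34.7
```

Final height should be about TCP 22.

{"method": "servo_tool", "body": {"targets": "0 0.001 0.03 0; 0 0.001 0.06 0; 0 0.001 0.075 0; 0 0.001 0.081 0; 0 0.001 0.081 0; 0 0.001 0.081 0"}}

```text
clock: 23.78
ee_pos: [602.1, -74.4, 28.7]
orientation: [3.141, 0.0, 1.521]
wrist_force: [0.1, -0.6, -0.6]
grip_width: 24.8
grasp_force: 34.8
```

{"method": "servo_tool", "body": {"targets": "0 0 0.001 0; 0 0 0.002 0; 0 0 0.003 0; 0 0 0.003 0; 0 0 0.003 0"}}

```text
clock: 24.2
ee_pos: [602.4, -73.5, 25.5]
orientation: [3.141, 0.0, 1.523]
wrist_force: [-0.6, 0.6, -0.0]
grip_width: 24.6
grasp_force: 34.8
```

{"method": "servo_tool", "body": {"targets": "0 0 0.001 0; 0 0 0.002 0; 0 0 0.003 0; 0 0 0.003 0; 0 0 0.003 0"}}

```text
clock: 24.62
ee_pos: [602.2, -73.5, 22.2]
orientation: [3.141, -0.0, 1.523]
wrist_force: [-0.7, -0.3, 2.1]
grip_width: 24.6
grasp_force: 35.0
```

{"method": "servo_tool", "body": {"targets": "0 0 0.001 0; 0 0 0.001 0; 0 0 0.001 0; 0 0 0.001 0"}}

```text
clock: 24.95
ee_pos: [602.2, -73.5, 22.1]
orientation: [3.141, -0.0, 1.523]
wrist_force: [-3.0, 1.3, 7.6]
grip_width: 24.5
grasp_force: 35.5
```

Contact. I'll release, rise, and move back so the top camera can see the rail.

{"method": "servo_tool", "body": {"targets": "0 0 0 0; 0 0 0 0; 0 0 0 0; 0 0 0 0; 0 0 -0.02 0; 0 0 -0.06 0; 0 0 -0.1 0; 0 0 -0.12 0", "fingers": 1}}

```text
clock: 25.62
ee_pos: [604.2, -73.8, 145.7]
orientation: [3.135, 0.0, 1.523]
wrist_force: [2.1, 0.2, 0.2]
grip_width: 85.1
grasp_force: 0.0
```

{"method": "servo_tool", "body": {"targets": "-0.16 -0.18 0 0; -0.16 -0.18 0 0; -0.16 -0.18 0 0; -0.16 -0.18 0 0; -0.16 -0.18 0 0; -0.16 -0.18 0 0; -0.16 -0.18 0 0; -0.16 -0.18 0 0"}}

```text
clock: 26.28
ee_pos: [413.6, -225.7, 141.2]
orientation: [3.141, -0.0, 1.519]
wrist_force: [0.6, 0.6, -0.2]
grip_width: 85.9
grasp_force: 0.0
```

{"method": "servo_tool", "body": {"targets": "0 0 0 0; 0 0 0 0; 0 0 0 0; 0 0 0 0"}}

```text
clock: 26.62
ee_pos: [415.6, -224.0, 140.9]
orientation: [-3.142, -0.0, 1.525]
wrist_force: [-0.1, 0.6, 0.5]
grip_width: 85.4
grasp_force: 0.0
```

```bash
python3 - <<'E'
from h import *
im,X=cloud('top'); save(cv2.resize(im[150:340,130:530],(800,380)),'top3')
for n,h,c in (('54',58,(615,165)),('44',52,(611,85)),('34',48,(607,6)),('26',42,(602,-74))): print(n,face(X,h-6,h+7,(c[0]-40,c[0]+40,c[1]-40,c[1]+40)))
print(env.get_obs()['wrist_force'],env.get_obs()['ee_pos'])
E
```

```text
54 (618, array([615.9, 166.8]), 27.1, array([614.8, 166.5,  58.3], dtype=float32), array([615.5, 166.5]))
44 (407, array([612.8,  86. ]), 22.2, array([611.8,  85.8,  52.5], dtype=float32), array([612.8,  85.4]))
34 (240, array([607.5,   7. ]), 17.0, array([606.8,   7.7,  48.4], dtype=float32), array([607.4,   6.5]))
26 (142, array([603.2, -72.5]), 13.2, array([602.2, -72.9,  42. ], dtype=float32), array([602.9, -72.8]))
[-0.59128077 -0.17752619  0.15741712] [ 415.44197842 -224.05252698  140.8193926 ]
```

View pics/top3.png

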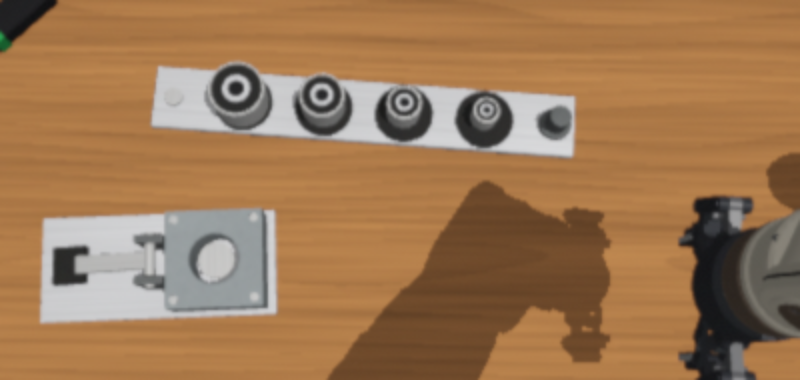

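All four bushes stand on their pads in order, from the 54 at (238,88) to the 26 at (485,112) by the post at (557,120). The gripper is clear of everything.

```bash
python3 -c "
from rig import env
print(env.finish_job())"
```

```text
the job is handed in; nothing more can be done
None
```

The job is handed in: all four bushes stand upright and free on their pads in size order from the post (26, 34, 44, 54 mm), each within about 3 mm of its pad's centre by camera; the hand-in returned no verdict.

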